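Press the jar lid tight in the sprung lid press

TASK

Stand the smallest jar upright in the middle of the lid press's sprung plate and let go of it, then take the tamper from its cork mat and press it flat and squarely down on the jar's lid until the plate is hard down on its stops and level, holding it there for about a second. Ease the tamper up so that the spring lifts the plate and the jar slowly, never letting it snap back, then stand the tamper upright in the middle of its cork mat again, leaving the jar standing on the raised plate. Do not push the other jars and the tin about.

Things in the scene. Friction and masses are not known exactly. Their poses are not given: they have to be found in the camera images.
- small_jar: the smallest jar on the counter, round, light screw lid and paper label: 60 mm tall, body 50 mm across up to 50 mm, lid 44 mm across above that, flat top; 0.2 kg. Origin: centre of its underside; z up along the jar. It can be gripped round the body
- tamper: the flat hand tamper, 57 mm tall, 0.25 kg: a round steel foot 58 mm across and 12 mm thick, flat below, with an upright dark-wood grip block above it, 42 mm along the tamper's x and 28 mm along its y (grip across y), from 15 to 57 mm above the underside. It starts standing on the cork mat. Origin: centre of the foot's underside; z up along the grip
- mat_top (a point): centre of the upper face of the round cork mat, 84 mm across, 4 mm thick, fixed to the counter
- plate_top (a point): centre of the upper face of the lid press's round metal plate, 76 mm across, 56 mm above the counter when up; it moves with the plate, z is the plate's normal. The press is fixed to the counter: a 124 mm square base plate, 10 mm thick, with a round housing 88 mm across up to 26 mm high, over which the plate stands on a sprung plunger. The plate also rocks on a stiff sprung gimbal (about 3 N m/rad), so an off-centre push tilts it
- plunger (a joint): how far the plate is pressed down, m: 0 up, 0.018 hard down on its stops. The spring carries the jar's weight without sinking; pressing it right down with the jar on takes about 14 N. Let go when down, it snaps up at over 0.25 m/s; while it is more than 5 mm down it must rise slower than 0.15 m/s
- tall_jar: bystander: a taller jar, 54 mm across, 75 mm tall. Origin: centre of its underside
- green_tin: bystander: a round tin with a lid, 69 mm across, 42 mm tall. Origin: centre of its underside
- sprinkle_jar: bystander: a slim sprinkle jar with a black cap, 45 mm across, 105 mm tall. Origin: centre of its underside
Things that resemble listed ones, but are neither listed nor needed, are in the scene too. Leave any blue or orange look-alike of the small_jar alone.

How it is judged:
On the way, in this order (a step that is already met when the one before it is completed fails the run):
1. the small jar stands upright in the middle of the raised plate, let go (horizontal distance between small_jar and plate_top below 0.012 m and z of small_jar in the frame of plate_top below 0.004 m and angle between small_jar's own z axis and vertical below 0.06 rad and contact force between the fingers and small_jar below 0.3 N and value of joint plunger below 0.002 m), for 0.2 s.
2. the tamper, flat on the jar's lid, holds the plate hard down and level (horizontal distance between small_jar and plate_top below 0.012 m and z of small_jar in the frame of plate_top below 0.004 m and angle between each of small_jar, tamper's own z axis and vertical below 0.06 rad and value of joint plunger above 0.0165 m and angle between plate_top's own z axis and vertical below 0.04 rad and horizontal distance between tamper and small_jar below 0.015 m and contact force between tamper and small_jar above 4 N), for 0.5 s.
3. the plate is up again with the jar standing on it (horizontal distance between small_jar and plate_top below 0.012 m and z of small_jar in the frame of plate_top below 0.004 m and angle between small_jar's own z axis and vertical below 0.06 rad and value of joint plunger below 0.002 m), for 0.1 s.
At the end, for the whole second after the job is handed in: The small jar stands upright (within 0.06 rad) on the plate, within 12 mm of its middle, the plate fully up (within 2 mm); the tamper stands upright (within 0.05 rad) on the cork mat, within 15 mm of its middle; both at rest (all of step 3 and linear speed of each of small_jar, tamper below 0.02 m/s and horizontal distance between tamper and mat_top below 0.015 m and z of tamper in the frame of mat_top below 0.004 m and angle between tamper's own z axis and vertical below 0.05 rad); the robot touches nothing.
It fails at once if the plate snaps back: it rises at 0.15 m/s or more while more than 5 mm down (velocity of joint plunger below -0.15 m/s and value of joint plunger above 0.005 m).
It fails at once if the taller jar is pushed more than 30 mm (distance of tall_jar from where it was at the start of the episode above 0.03 m).
It fails at once if the round tin is pushed more than 30 mm (distance of green_tin from where it was at the start of the episode above 0.03 m).
It fails at once if the slim sprinkle jar is pushed more than 30 mm (distance of sprinkle_jar from where it was at the start of the episode above 0.03 m).
It also fails if it takes over 67 s, if anything falls off the work surface, if the arm or the gripper's body presses on something with over 40 N, if the wrist force passes 120 N, or if a joint passes its speed limit or range.

ROBOT

A 7-joint arm with a two-finger parallel gripper is mounted at the origin on a cart in front of the work surface, level with it; the furniture and walls round the work are solid. World frame = base frame: x ahead of the robot, y to its left, z up, the work surface at z = 0. Lengths are in m, angles in rad, forces in N, time in s.
With the tool pointing down it reaches from about 0.4 to 0.85 m from the base axis. Payload 6.9 kg.
Tool frame: the origin (TCP) lies midway between the tips of the shut fingers; the grasp point (between the pads) lies behind it (ctrl.pinch_z is the z of the grasp point in the tool frame, in m); z points along the fingers, y is the line along which they close (so a half turn about z gives the same grasp; the last joint's range is limited). The gripper opens to 85 mm and grips with 20 to 120 N. Pads are 22 mm wide; open, the fingers measure 114 mm over their backs; the gripper's body (76 mm by 85 mm) begins 54 mm behind the grasp point. The pads swing forward as they close: fully open they stand 13 mm farther back than shut.
Start: joints at [1.339, 0.507, -0.238, 1.5, 0.126, 1.149, -0.155], TCP at [0.207, -0.59, 0.231] pointing down, gripper open.
Joint ranges: [-3.08, 3.08], [-0.24, 2.05], [-1.43, 1.35], [0, 2.5], [-1.52, 4.66], [0.17, 1.96], [-2.89, 2.89]. Speed limits (rad/s): [2.39, 2.39, 3.14, 3.14, 3.14, 3.14, 3.14].

INTERFACE

Orientations are given as a unit quaternion [w, x, y, z].
In Python, from station import ctrl, get_state, vision, ticket, models gives the robot as it stands. Calls block until the motion is done:
- ctrl.movep(position, orientation): joint-space move of the TCP to a pose.
- ctrl.movel(position, frame=None, max_speed=0.15): straight line of the TCP; frame=None keeps the orientation; max_speed is the mean speed in m/s.
- ctrl.set_joints(angles): joint-space move.
- ctrl.ungrasp() and ctrl.close_gripper(force=None): open the fingers fully, or close them until they stop; force is the grip in N (None keeps the last).
- ctrl.pause(seconds).
- ctrl.ik(position, orientation): joint angles nearest the present ones, or None.
- get_state(): the state.
- vision.grab_frame(name): name is "scene" or "top"; returns (picture, depth): 400x640x3 uint8, blue, green, red; 400x640 float32, m along the optical axis (not along the pixel's ray), 0 where there is no reading.
- vision.camera_info(name): a dict with "mtx" (3x3 intrinsics, pixels), "R" (3x3) and "t" (3): a world point X has camera coordinates R X + t. Camera axes: x right, y down, z forward; pixel columns grow to the right and rows downward; lengths in m; the calibration is good to about 2 mm. A picture is of the moment at which its call begins. camera_info takes no time and is no camera call.
A pose or a line that the arm cannot do raises ctrl.Unreachable and nothing moves.
- ticket.close_job(): hands the job in; it is judged then, once.
Trained networks look in the newest picture that a camera, given by its name, has taken for a name from the list of things; names that differ only in an ending like _2 or _b are one class to them, and where a whole thing is asked for, a point or a joint stands for the part that bears it (a point fixed in the world has none). Each returns a list of dicts, best first, with "p" (0 to 1); they miss things now and then, are a little off and sometimes report something else, mostly with a low value. They report only what shows in the picture. A call takes as long as a camera call. They do not tell look-alikes from the thing itself.
- models.recognise(camera, target): "point" ([column, row] in pixels, amid what is visible of it).
- models.masks_of(camera, target): "mask" (400x640 bool, what is visible of it) and "point" ([column, row] in pixels, amid what is visible of it).
The state is a dict: "time": time; "qpos": joint angles; "qd": joint speeds; "tau": joint torques, N m; "tcp_pos": TCP position; "eef_rot": TCP orientation; "contact_force": force on the tool from outside, world axes, zero at the start; "wrist_torque": the same for the moment, N m; "width": finger opening in m; "gripper_force": force on a finger pad.
Only numpy, scipy, OpenCV 4.12 (cv2) and the standard library are available. Lean on these libraries where they do the work, as an engineer would, in place of code of your own. Each camera call takes 0.05 s, during which the arm holds its last target. There are 200 camera calls.

## Working session

There is one attempt and no reset: what is moved stays moved. The work goes in short steps, each a Python script; the robot and the scene stay as the last script left them, time stands still between calls to the robot, and variables do not carry over. Pictures are saved under pics/ and viewed, at most 10 in all, crops included, and the job is handed in when it is done.

```bash
mkdir -p pics; cat > h.py <<'E'
import numpy as np, cv2
from station import ctrl, get_state, vision, ticket, models
def world(cam, d, uv):
    c=vision.camera_info(cam); uv=np.atleast_2d(uv).astype(float)
    z=d[uv[:,1].astype(int),uv[:,0].astype(int)]
    p=np.c_[uv,np.ones(len(uv))]@np.linalg.inv(np.array(c["mtx"])).T*z[:,None]
    return ((p-np.array(c["t"]))@np.array(c["R"]))[z>0]
E
python3 - <<'E'
from h import *
print(get_state(), ctrl.pinch_z)
for cam in ("top","scene"):
    im,d=vision.grab_frame(cam); cv2.imwrite(f"pics/{cam}0.png",im); np.save(f"{cam}0.npy",d)
    for n in ("small_jar","tamper","mat_top","plate_top","tall_jar","green_tin","sprinkle_jar"):
        try: r=models.masks_of(cam,n)
        except Exception as e: print(n,e); continue
        for q in r[:5]:
            v,u=np.nonzero(q["mask"]); P=world(cam,d,np.c_[u,v])
            if len(P)<5: continue
            zt=np.percentile(P[:,2],95); T=P[P[:,2]>zt-.006]
            c,rad=cv2.minEnclosingCircle(T[:,:2].astype(np.float32))
            print(cam,n,round(q["p"],2),np.round(q["point"]),len(P),"ztop",zt.round(3),"med",np.median(T[:,:2],0).round(3),"circ",np.round(c,3),round(rad,3))
E
```

```text
{'time': 0.0, 'qpos': array([ 1.33846982,  0.50835911, -0.23752725,  1.50114533,  0.12569122,
        1.14890043, -0.15477799]), 'qd': array([ 4.42412862e-04, -1.08152542e-03, -2.48530255e-03,  2.86597924e-04,
       -2.01501646e-05,  4.89238318e-05, -7.47219689e-04]), 'tau': array([ 3.85412568e-04, -6.20596576e+01, -2.18656093e+00, -2.49653471e+01,
        1.27262576e-02,  1.18936718e-02,  9.72420003e-05]), 'tcp_pos': array([ 0.2069091 , -0.5892161 ,  0.23041223]), 'eef_rot': array([-8.96658676e-04,  9.85764330e-01,  1.68130469e-01, -1.64938223e-04]), 'contact_force': array([-0.52926854, -0.159385  ,  0.50378601]), 'wrist_torque': array([ 0.02366045,  0.00996924, -0.00214645]), 'gripper_force': 0.0, 'width': 0.08521343921673978} -0.0187
top small_jar 0.83 [301. 192.] 336 ztop 0.063 med [0.489 0.262] circ [0.49  0.262] 0.024
top small_jar 0.8 [263. 212.] 345 ztop 0.062 med [0.402 0.351] circ [0.403 0.35 ] 0.024
top small_jar 0.69 [302. 234.] 357 ztop 0.064 med [0.373 0.243] circ [0.373 0.241] 0.022
top small_jar 0.67 [266. 184.] 321 ztop 0.062 med [0.505 0.369] circ [0.504 0.367] 0.0
[... 1367 characters left out ...]
 163.] 461 ztop 0.043 med [ 0.683 -0.005] circ [ 0.684 -0.007] 0.037
scene tamper 0.74 [344. 244.] 555 ztop 0.061 med [0.369 0.249] circ [0.371 0.245] 0.022
scene mat_top 0.59 [343. 262.] 295 ztop 0.006 med [0.351 0.266] circ [0.369 0.248] 0.042
scene plate_top 0.63 [320. 175.] 346 ztop 0.058 med [0.625 0.174] circ [0.628 0.171] 0.04
scene tall_jar 0.63 [236. 200.] 640 ztop 0.075 med [0.657 0.404] circ [0.658 0.403] 0.026
scene green_tin 0.78 [362. 162.] 476 ztop 0.044 med [ 0.683 -0.004] circ [0.61 0.03] 0.12
scene green_tin 0.31 [320. 175.] 390 ztop 0.058 med [0.626 0.173] circ [0.629 0.172] 0.04
scene sprinkle_jar 0.72 [290. 272.] 1192 ztop 0.106 med [0.302 0.416] circ [0.305 0.415] 0.023
```

View pics/top0.png

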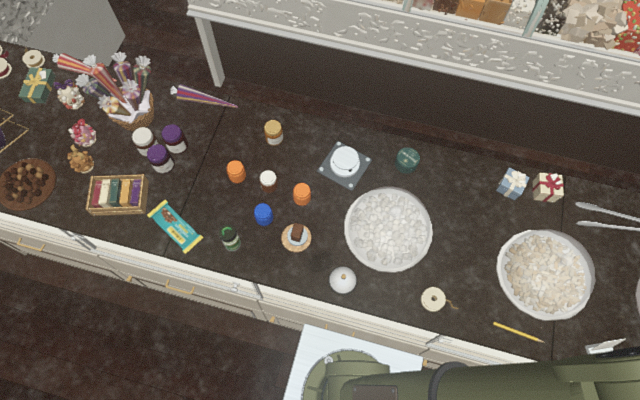

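View pics/scene0.png

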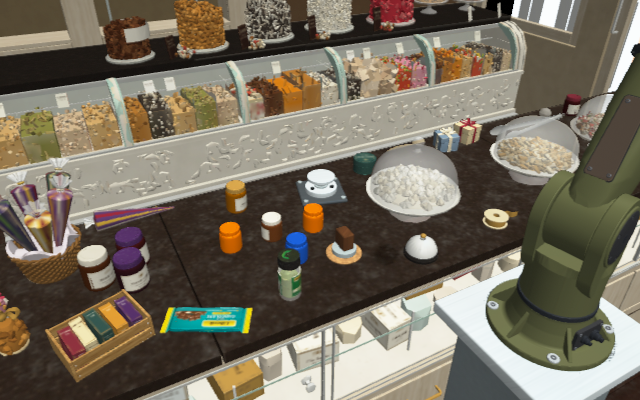

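The small-jar candidates in the scene picture are:
- White lid at (271,226)
- Orange at (231,237)
- Orange at (312,216)
- Blue at (297,247)
- A larger white-lidded jar at (93,268)

Only (271,226), world ≈(0.504,0.369), has a light lid and paper label at 60 mm tall. I'll confirm it in a crop, and get the tamper's yaw and the obstacle map.

```bash
python3 - <<'E'
from h import *
im=cv2.imread("pics/scene0.png"); cv2.imwrite("pics/crop.png",cv2.resize(im[150:290,210:390],None,fx=4,fy=4,interpolation=cv2.INTER_CUBIC))
for cam in("top","scene"):
    d=np.load(cam+"0.npy"); v,u=np.nonzero(d>0); P=world(cam,d,np.c_[u,v])
    def sel(c,r,z0,z1): return P[(np.hypot(P[:,0]-c[0],P[:,1]-c[1])<r)&(P[:,2]>z0)&(P[:,2]<z1)]
    T=sel((.372,.245),.04,.052,.07); print(cam,len(T),"tamper rect",cv2.minAreaRect(T[:,:2].astype(np.float32)), T[:,2].mean())
    F=sel((.372,.245),.05,.0,.025); print("foot/mat",len(F))
    B=sel((.627,.169),.1,.004,.018); print("base rect",cv2.minAreaRect(B[:,:2].astype(np.float32)))
    L=sel((.504,.369),.04,.05,.07); print("lid",cv2.minEnclosingCircle(L[:,:2].astype(np.float32)),L[:,2].mean())
    Pl=sel((.627,.169),.05,.05,.07); print("plate",cv2.minEnclosingCircle(Pl[:,:2].astype(np.float32)),cv2.fitEllipse(Pl[:,:2].astype(np.float32))[0],Pl[:,2].mean())
    # height map
    print("hmap cm, rows x .25-.95, cols y .6..-.4")
    for x in np.arange(.25,1.0,.05):
        row=[]
        for y in np.arange(.55,-.3,-.05):
            s=P[(abs(P[:,0]-x)<.025)&(abs(P[:,1]-y)<.025)]
            row.append("%3d"%(100*np.percentile(s[:,2],98)) if len(s)>3 else "  .")
        if cam=="top": print("%.2f"%x,*row)
E
```

```text
top 155 tamper rect ((0.3731202781200409, 0.24280299246311188), (0.027953021228313446, 0.04199950769543648), 89.90059661865234) 0.059633549025377965
foot/mat 502
base rect ((0.6296636462211609, 0.17318618297576904), (0.18766963481903076, 0.18378998339176178), 2.1907620429992676)
lid ((0.5039923191070557, 0.3675444424152374), 0.023946823552250862) 0.05830984999088949
plate ((0.6277346611022949, 0.16752339899539948), 0.039075158536434174) (0.6276096105575562, 0.16883309185504913) 0.055701034724109554
hmap cm, rows x .25-.95, cols y .6..-.4
0.25   1   0   0   0   0   0   0   0   0   4   3   0   0   0   1   0   0
0.30   1   1  10  10   0   0   0   0   0   5   4   6   0   0   2   2   0
0.35   1   0   0   0   0   0   6   1   0  12  15  16  15  10   2   0   0
0.40   0   0   0   0   6   0   6   1   0  15  17  17  17  14   0   0   0
0.45   0   0   0   0   0   3   6   0   0  16  17  21  17  15   0   0   0
0.50   0   6   6   6   6   6   6   0   0  15  17  17  17  14   0   0   0
0.55   0   5   6   0   0   0   0   0   1   0  14  14   .   0   0   0   0
0.60   0   0   0   0   0   0   1   5   6   1 
[... 379 characters left out ...]
.   .   .   .
0.90   .   .   .   .   .   .   .   .   .   .   .   .   .   .   .   .   .
0.95   .   .   .   .   .   .   .   .   .   .   .   .   .   .   .   .   .
scene 175 tamper rect ((0.3719548285007477, 0.24610596895217896), (0.042476851493120193, 0.029017891734838486), 3.1383683681488037) 0.05924250474607263
foot/mat 579
base rect ((0.6275759935379028, 0.1721697896718979), (0.12366128712892532, 0.130118265748024), 73.44209289550781)
lid ((0.5031394958496094, 0.37055280804634094), 0.02372325398027897) 0.057880104864532114
plate ((0.6285409927368164, 0.17151041328907013), 0.04027111828327179) (0.6256470084190369, 0.1724221557378769) 0.05560223099895814
hmap cm, rows x .25-.95, cols y .6..-.4
```

View pics/crop.png

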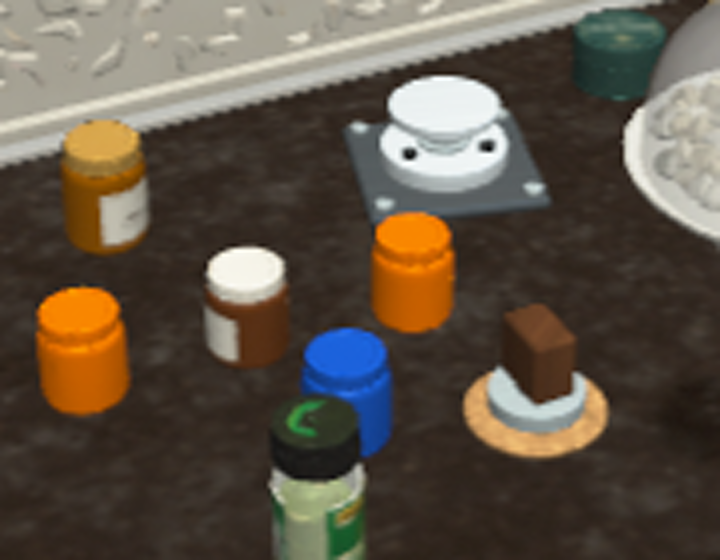

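The crop confirms it: the white-lidded, labelled jar at crop (245,305) is the small jar, clear of the orange and blue look-alikes. The tamper's block is aligned with world x, so I'll grip it across y. Picking the jar now.

```bash
cat >> h.py <<'E'
def q(th): th=np.radians(th); return [0,np.cos(th/2),np.sin(th/2),0]
def st(): s=get_state(); print("t%.1f"%s["time"],s["tcp_pos"].round(4),"F",s["contact_force"].round(1),"w%.4f"%s["width"],"g%.0f"%s["gripper_force"])
JAR=np.array([.5035,.369]); PL=np.array([.627,.1705]); TA=np.array([.3725,.2445])
E
python3 - <<'E'
from h import *
p=get_state()["tcp_pos"]
ctrl.movel([p[0],p[1],.36]); st()
ctrl.movep([.45,-.25,.40],q(0)); st()
ctrl.movep([*JAR,.22],q(-45)); st()
ctrl.movel([*JAR,.009],max_speed=.12); st()
ctrl.close_gripper(40); st()
ctrl.movel([*JAR,.15]); st()
im,d=vision.grab_frame("scene"); cv2.imwrite("pics/s1.png",im[100:300,150:450])
E
```

```text
t1.8 [ 0.2069 -0.5894  0.359 ] F [ 0.3 -0.2 -0.8] w0.0855 g0
t3.4 [ 0.4495 -0.2512  0.3997] F [ 1.1 -0.1 -0.2] w0.0855 g0
t5.7 [0.5044 0.3677 0.2204] F [ 1.2  0.7 -0.2] w0.0854 g0
t7.6 [0.5039 0.3693 0.0096] F [ 0.1 -0.2 -0.5] w0.0852 g0
t8.0 [0.504  0.3694 0.0097] F [-0.5  0.1  5.2] w0.0481 g41
t9.1 [0.5028 0.3686 0.1489] F [ 0.7  0.5 -3. ] w0.0482 g42
```

View pics/s1.png

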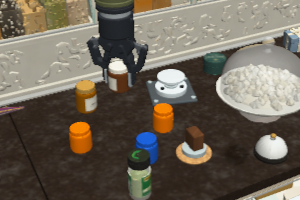

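```bash
python3 - <<'E'
from h import *
ctrl.movel([.57,.27,.15]); ctrl.movel([*PL,.13]); ctrl.pause(.2); st()
ctrl.movel([*PL,.069],max_speed=.06); ctrl.pause(.2); st()
f0=get_state()["contact_force"][2]
z=.069
while z>.0615:
    z-=.0007; ctrl.movel([*PL,z],max_speed=.03); ctrl.pause(.05)
    f=get_state()["contact_force"][2]
    if f-f0>1.5: break
st(); ctrl.ungrasp(); ctrl.pause(.2); st()
ctrl.movel([*PL,.16],max_speed=.12); ctrl.movep([.45,.24,.2],q(0)); st()
for cam in("top","scene"):
    im,d=vision.grab_frame(cam); cv2.imwrite(f"pics/{cam}2.png",im[80:280,230:430] if cam=="top" else im[100:300,200:400])
    v,u=np.nonzero(d>0); P=world(cam,d,np.c_[u,v])
    for nm,z0,z1 in(("lid",.110,.13),("plate",.052,.064)):
        L=P[(np.hypot(P[:,0]-PL[0],P[:,1]-PL[1])<.05)&(P[:,2]>z0)&(P[:,2]<z1)][:,:].astype(np.float32)
        if len(L)>5: print(cam,nm,len(L),cv2.minEnclosingCircle(L[:,:2].copy()),L[:,2].mean())
E
python3 -c "
import cv2,numpy as np
a=cv2.imread('pics/top2.png');b=cv2.imread('pics/scene2.png');cv2.imwrite('pics/c2.png',cv2.resize(np.hstack([a,b]),None,fx=2,fy=2))"
```

```text
t11.2 [0.6266 0.1719 0.1302] F [-0.5  0.3 -3.9] w0.0480 g42
t12.6 [0.6272 0.1705 0.0694] F [-1.1 -1.  -2. ] w0.0481 g42
t14.1 [0.6272 0.1706 0.0657] F [-0.3 -0.9 -0.1] w0.0481 g42
t14.7 [0.627  0.1705 0.0655] F [ 0.   0.2 -0.1] w0.0859 g0
t16.5 [0.4512 0.2395 0.1998] F [ 0.1  0.3 -0.7] w0.0855 g0
scene lid 113 ((0.6267344355583191, 0.1712021380662918), 0.023446734994649887) 0.114456065
scene plate 200 ((0.6240969300270081, 0.17157821357250214), 0.03909390792250633) 0.056296438
```

View pics/c2.png

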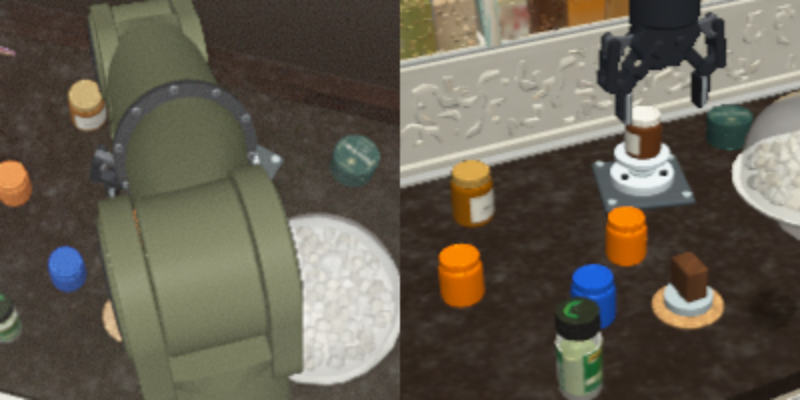

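The jar stands centred on the plate, at right-half (645,130). The scene camera puts it at (0.627,0.171). Taking the tamper next.

```bash
python3 - <<'E'
from h import *
ctrl.movep([*TA,.13],q(0)); ctrl.pause(.2); st()
ctrl.movel([*TA,.022],max_speed=.1); st()
ctrl.close_gripper(70); ctrl.pause(.1); st()
ctrl.movel([*TA,.12],max_speed=.1); ctrl.movel([.40,.245,.22]); ctrl.pause(.2); st()
im,d=vision.grab_frame("scene"); cv2.imwrite("pics/s3.png",cv2.resize(im[100:300,250:450],None,fx=2.5,fy=2.5))
v,u=np.nonzero(d>0); P=world("scene",d,np.c_[u,v])
L=P[(np.hypot(P[:,0]-.371,P[:,1]-.247)<.055)&(P[:,2]>.0025)&(P[:,2]<.012)].astype(np.float32)
print("mat",len(L),cv2.minEnclosingCircle(L[:,:2].copy()),L[:,2].mean())
E
```

```text
t17.3 [0.3743 0.2447 0.1305] F [ 0.2  0.8 -0.7] w0.0852 g0
t18.5 [0.3728 0.2447 0.0224] F [0.  0.2 0.1] w0.0852 g0
t19.2 [0.3726 0.2445 0.0223] F [-0.7  0.2  5.2] w0.0273 g69
t21.4 [0.3994 0.2447 0.2191] F [ 0.   0.1 -1.9] w0.0275 g69
mat 558 ((0.3687509298324585, 0.24671201407909393), 0.044138964265584946) 0.00417296
```

View pics/s3.png

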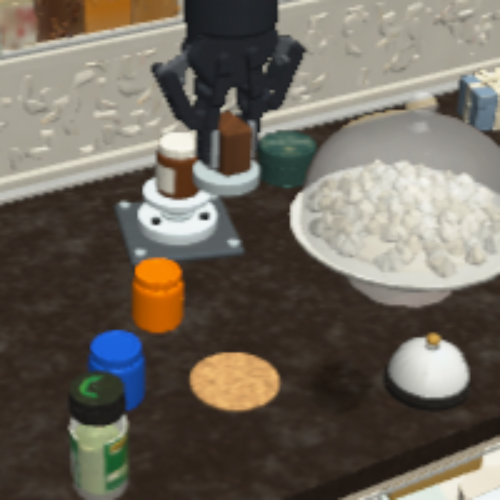

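```bash
python3 - <<'E'
from h import *
ctrl.movel([.50,.21,.23]); ctrl.movel([*PL,.17]); ctrl.pause(.2); st()
ctrl.movel([*PL,.139],max_speed=.06); ctrl.pause(.3); st()
f0=get_state()["contact_force"][2]
z=.139; log=[]
while z>.106:
    z-=.001; ctrl.movel([*PL,z],max_speed=.03); ctrl.pause(.03)
    s=get_state(); f=s["contact_force"][2]-f0; log.append((round(z,4),round(s["tcp_pos"][2],4),round(f,1),*s["wrist_torque"][:2].round(2)))
    if f>20: break
print(*log,sep="\n")
ctrl.pause(1.0); st()
E
```

```text
t23.6 [0.6267 0.1711 0.1706] F [-0.4  0.2 -2.3] w0.0273 g69
t24.6 [0.6272 0.1705 0.1393] F [-0.7 -0.2 -3. ] w0.0274 g69
(0.138, np.float64(0.138), np.float64(0.7), np.float64(-0.04), np.float64(-0.01))
(0.137, np.float64(0.1369), np.float64(1.0), np.float64(0.0), np.float64(-0.01))
(0.136, np.float64(0.1359), np.float64(0.4), np.float64(0.03), np.float64(-0.02))
(0.135, np.float64(0.1349), np.float64(0.6), np.float64(0.05), np.float64(-0.01))
(0.134, np.float64(0.1342), np.float64(2.1), np.float64(0.09), np.float64(-0.1))
(0.133, np.float64(0.1333), np.float64(4.8), np.float64(0.26), np.float64(-0.13))
(0.132, np.float64(0.1321), np.float64(4.6), np.float64(0.24), np.float64(-0.11))
(0.131, np.float64(0.1311), np.float64(4.9), np.float64(0.26), np.float64(-0.26))
(0.13, np.float64(0.1301), np.float64(5.3), np.float64(0.31), np.float64(-0.31))
(0.129, np.float64(0.129), np.float64(6.7), np.float64(0.29), np.float64(-0.34))
(0.128, np.float64(0.1281), np.float64(6.9), np.float64(0.35), np.float64(-0.38))
(0.127, np.float64(0.1271), np.float64(7.3), np.float64(0.41), np.float64(-0.38))

[... 506 characters left out ...]
64(0.1207), np.float64(12.5), np.float64(0.46), np.float64(-0.35))
(0.119, np.float64(0.1199), np.float64(11.7), np.float64(0.4), np.float64(-0.27))
(0.118, np.float64(0.1189), np.float64(12.5), np.float64(0.47), np.float64(-0.18))
(0.117, np.float64(0.118), np.float64(12.7), np.float64(0.43), np.float64(-0.13))
(0.116, np.float64(0.1171), np.float64(12.8), np.float64(0.51), np.float64(-0.12))
(0.115, np.float64(0.1162), np.float64(13.6), np.float64(0.43), np.float64(-0.02))
(0.114, np.float64(0.1158), np.float64(18.2), np.float64(0.4), np.float64(0.29))
(0.113, np.float64(0.1157), np.float64(24.5), np.float64(0.3), np.float64(0.7))
t32.9 [0.6279 0.1709 0.1157] F [-2.3  0.9 20.3] w0.0268 g72
```

```bash
python3 - <<'E'
from h import *
from scipy.spatial.transform import Rotation as R
def tilt():
    s=get_state(); w=s["eef_rot"]; a=R.from_quat([*w[1:],w[0]]).as_matrix()[:,2]; print("tool z",a.round(4),"M",s["wrist_torque"].round(2)); st()
tilt()
ctrl.movel([*PL,.1138],max_speed=.02); ctrl.pause(.8); tilt()
im,d=vision.grab_frame("scene"); cv2.imwrite("pics/s4.png",cv2.resize(im[125:225,270:370],None,fx=6,fy=6,interpolation=cv2.INTER_CUBIC))
E
```

```text
tool z [ 0.0031  0.0014 -1.    ] M [0.23 0.71 0.02]
t32.9 [0.6279 0.1709 0.1157] F [-2.3  0.9 20.3] w0.0268 g72
tool z [ 0.0024  0.0011 -1.    ] M [0.35 0.33 0.03]
t34.0 [0.6277 0.1709 0.1158] F [-1.1  0.7 15.7] w0.0274 g71
```

View pics/s4.png

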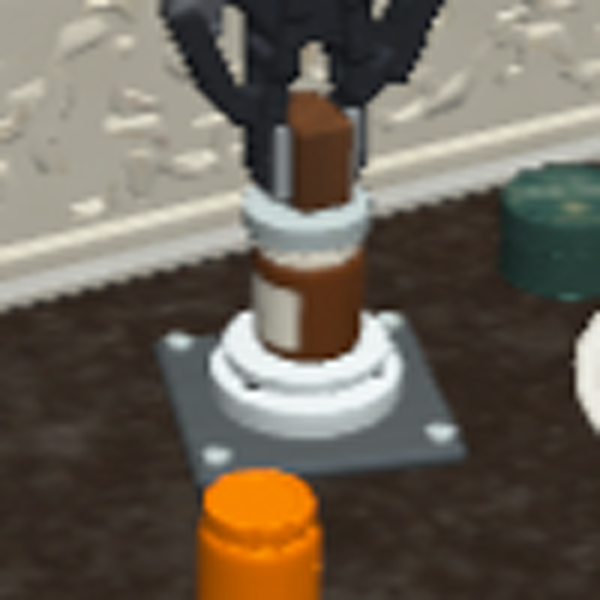

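The picture shows the tamper flat on the lid, the plate seated on the housing and everything level, with the tool tilted under 3 mrad. Easing up and returning the tamper.

```bash
python3 - <<'E'
from h import *
ctrl.pause(.3)
ctrl.movel([*PL,.136],max_speed=.015); ctrl.pause(.2); st()
ctrl.movel([*PL,.138],max_speed=.02); ctrl.movel([*PL,.19],max_speed=.08); ctrl.pause(.2); st()
M=[.3705,.2455]
ctrl.movel([.50,.21,.23]); ctrl.movel([*M,.12]); ctrl.pause(.2)
ctrl.movel([*M,.027],max_speed=.06); ctrl.pause(.3); st()
f0=get_state()["contact_force"][2]; z=.027
while z>.019:
    z-=.0007; ctrl.movel([*M,z],max_speed=.03); ctrl.pause(.05)
    if get_state()["contact_force"][2]-f0>2.5: break
st(); ctrl.ungrasp(); ctrl.pause(.2); st()
ctrl.movel([*M,.14],max_speed=.1); ctrl.movel([.36,.10,.28]); ctrl.movep([.4,-.2,.36],q(0)); st()
for cam in("top","scene"):
    im,d=vision.grab_frame(cam); cv2.imwrite(f"pics/{cam}5.png",im[100:300,220:420])
    v,u=np.nonzero(d>0); P=world(cam,d,np.c_[u,v])
    for nm,c,r,z0,z1 in(("lid",PL,.05,.110,.13),("plate",PL,.05,.052,.064),("tamper",M,.04,.053,.07),("mat",M,.055,.0025,.011)):
        L=P[(np.hypot(P[:,0]-c[0],P[:,1]-c[1])<r)&(P[:,2]>z0)&(P[:,2]<z1)].astype(np.float32)
        if len(L)>5: print(cam,nm,len(L),np.round(cv2.minEnclosingCircle(L[:,:2].copy())[0],4),L[:,2].mean())
a=cv2.imread('pics/top5.png');b=cv2.imread('pics/scene5.png');cv2.imwrite('pics/c5.png',cv2.resize(np.hstack([a,b]),None,fx=2,fy=2))
E
```

```text
t36.1 [0.6269 0.1705 0.1359] F [-0.3  0.8 -2. ] w0.0274 g69
t37.4 [0.6267 0.1705 0.1893] F [ 0.2 -0.3 -2.7] w0.0276 g69
t42.0 [0.3705 0.2455 0.0271] F [-0.6 -0.  -3.1] w0.0273 g69
t44.1 [0.3706 0.2455 0.0223] F [-0.5 -1.2  4.1] w0.0275 g69
t44.9 [0.3705 0.2455 0.0221] F [-0.7 -0.1 -0.7] w0.0853 g0
t48.9 [ 0.4004 -0.1986  0.3594] F [ 0.7 -0.  -0.8] w0.0851 g0
top lid 180 [0.6258 0.1681] 0.1150845
top plate 187 [0.6273 0.1683] 0.0562161
top tamper 155 [0.3711 0.2441] 0.06000824
top mat 223 [0.3711 0.246 ] 0.0051215594
scene lid 133 [0.6249 0.1699] 0.11448433
scene plate 205 [0.6253 0.1725] 0.056410022
scene tamper 169 [0.3702 0.2466] 0.059491828
scene mat 285 [0.3754 0.2518] 0.00496496
```

View pics/c5.png

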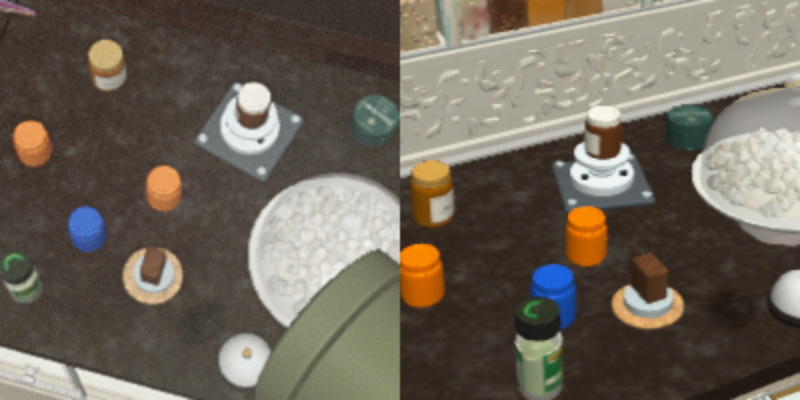

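The jar stands upright on the raised plate at (250,105) and (603,130). The tamper stands centred on its mat at (153,268) and (650,285), the other jars and the tin haven't moved, and the arm is clear.

```bash
python3 -c "
from h import *
print(ticket.close_job())"
```

```text
the job is handed in; nothing more can be done
None
```

I handed the job in at about 49 s of the 67 s allowed, and no verdict came back: the small jar was pressed hard down, eased up slowly and left standing within about 3 mm of the middle of the raised plate, and the tamper is back upright in the middle of its mat.

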